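# Fit the fork spacer and fork washer under the nut of a relay stud

### The job

Slide the red-brown Bakelite fork spacer along the low lane of the pine jig until it sits fully home around the steel stud, and only then slide the steel fork washer along the raised lane onto the top of the spacer, fully home around the stud under the brass nut. Leave both lying flat and let go, and do not disturb the relay, the lamp cap, the socket key or the probe handle.

Things in the scene. Friction and masses are not known exactly. Their poses are not given: they have to be found in the camera images.
- jig: Fixed pine jig, 450 long (its x), 120 wide (its y), z up; origin on the worktop under the stud axis. Two lanes along x with open ends, low at -x, raised at +x. Side guides 8 thick: inner faces at y = +-32 where |x| < 55, flaring to +-50 at |x| = 100, then +-50 to the ends; tops 26 above the worktop on the low lane, 40 elsewhere.
- lane_low (a point): Middle of the low lane's floor, 12 above the worktop, at the jig's x = -160, y = 0. This floor runs from the jig's x = -225 to +40. On either lane a part pushed off-centre or askew can wedge in the flare; draw back and square it with a flat push on its back face.
- lane_high (a point): Middle of the raised lane's floor, 28 above the worktop, at the jig's x = +160, y = 0. This floor runs from the jig's x = +40 (a step down there) to +225.
- stud (a point): Stud axis at the low floor, 12 above the worktop. Steel stud, fixed, upright, 14 diameter, top 62 above the worktop. It carries a fixed brass nut, 33 diameter, 41 to 53 above the worktop, so parts enter only sideways, spacer first.
- spacer: Loose red-brown Bakelite fork, 60 x 60 x 14 thick, about 70 g, flat on the low lane, up to 0.25 rad askew and 10 off the middle line. Slot 22 wide, mouth at its own +x, towards the stud. Origin on the underside at the middle; when fully home the stud axis passes there (slot end, 7 behind it, meets the stud) and own x is along the jig's +x. Flat back face at own x = -30; slides easily when pushed.
- washer: Loose steel fork, outline, slot, origin and back face as the spacer, 10 thick, about 210 g, flat on the raised lane, up to 0.25 rad askew and 10 off the middle line. Mouth (own +x) towards the stud, along the jig's -x. Near home it drops 2 mm onto the spacer's top, so its underside ends 26 above the worktop.
- relay: Bystander: dark Bakelite relay, 60 x 70 x 97 high, standing on the worktop; origin under its middle.
- lamp_cap: Bystander: green enamel lamp shade cap, 110 diameter, 60 high; origin under its middle.
- socket_key: Bystander: steel T-handled socket key lying flat, about 130 long (x), 70 wide, 18 high; origin under its middle.
- probe_handle: Bystander: olive painted tin test probe handle lying flat, about 140 long (x), 24 wide, 22 high; origin under its middle.
Mind the look-alikes: they are no part of the job. What is shaped like the spacer but blue is not meant.

How it is judged (in metres and radians):
On the way, in this order (a step that is already met when the one before it is completed fails the run):
1. the spacer is fully home around the stud, flat on the low floor, while the washer is still clear of the stud (horizontal distance between spacer and stud below 0.006 m and z of spacer in the frame of stud below 0.003 m and angle between spacer's own z axis and vertical below 0.08 rad and horizontal distance between washer and stud above 0.05 m), for 0.2 s.
2. the washer is fully home on top of the spacer (horizontal distance between each of spacer, washer and stud below 0.006 m and z of washer in the frame of stud between 0.011 and 0.017 m), for 0.2 s.
At the end, for the whole second after the job is handed in: Spacer and washer both within 6 mm of the stud axis, square to the jig within 0.25 rad, flat within 0.08 rad and at rest; the spacer on the low lane's floor (within 3 mm) and the washer on the spacer's top (within 3 mm) (all of step 2 and z of spacer in the frame of stud between -0.003 and 0.003 m and angle between each of spacer, washer's own z axis and vertical below 0.08 rad and angle between the x axis of each of spacer, washer and the x axis of jig, either way round below 0.25 rad and linear speed of each of spacer, washer below 0.02 m/s); the robot touches nothing.
It fails at once if the relay is moved more than 20 mm or tipped (distance of relay from where it was at the start of the episode above 0.02 m or angle between relay's own z axis and vertical above 0.3 rad).
It fails at once if the lamp cap is moved more than 20 mm (distance of lamp_cap from where it was at the start of the episode above 0.02 m).
It fails at once if the socket key is moved more than 20 mm (distance of socket_key from where it was at the start of the episode above 0.02 m).
It fails at once if the probe handle is moved more than 20 mm (distance of probe_handle from where it was at the start of the episode above 0.02 m).
It also fails if it takes over 67 s, if anything falls off the work surface, if the arm or the gripper's body presses on something with over 40 N, if the wrist force passes 120 N, or if a joint passes its speed limit or range.

### The arm

A 6-joint arm with a two-finger parallel gripper is mounted at the origin on the work surface. World frame = base frame: x ahead of the robot, y to its left, z up, the work surface at z = 0. Lengths are in m, angles in degrees, forces in N, time in s.
With the tool pointing down it reaches from about 0.25 to 0.725 m from the base axis. Payload 9.7 kg.
Tool frame: the origin (TCP) lies between the finger pads; the fingertips stand 19 mm ahead of it and the grasp point (between the pads) is the TCP; z points along the fingers, y is the line along which they close (so a half turn about z gives the same grasp; the last joint's range is limited). The gripper opens to 85 mm and grips with 20 to 120 N. Pads are 22 mm wide; open, the fingers measure 114 mm over their backs; the gripper's body (76 mm by 85 mm) begins 54 mm behind the grasp point. The pads swing forward as they close: fully open they stand 13 mm farther back than shut.
Start: joints at [72.651, 4.979, 10.078, 95.1, 0, 90], TCP at [0.164, 0.525, 0.25] pointing down, gripper open.
Joint ranges: [-179.16, 179.16], [-48.56, 103.87], [-65.8, 70.77], [-126.05, 130.52], [-82.76, 87.17], [-180, 180]. Speed limits (degrees/s): [127.2, 127.2, 147.25, 180, 180, 180].

### API

Orientations are given as [roll, pitch, yaw] about the fixed x, y, z axes, in that order (R = Rz(yaw) Ry(pitch) Rx(roll)).
In Python, from workcell import telemetry, camera, calibration, workorder gives the robot as it stands.
- The arm moves only by the tool play_rows, never from a script. Its argument "increments" is a list of rows, each a list of 3 entries, a list of its own where there are three numbers: the shift along the tool's x, y, z in mm, then the turn, a rotation vector about the tool's x, y, z in degrees, then the closure, from 0 (fully open) to 1 (shut). In form: [[[x, y, z], [ax, ay, az], jaw], ...]. A call has 1 to 20 rows; each row is the pose to reach, as a shift and turn from the pose commanded when the call began, along the tool's axes at that moment; what a row does not reach only later rows make up. A row lasts 1/10 s, in which the tool goes at most 50 mm and 8.59 degrees, less where a joint would pass 70% of its speed; a pose out of reach is approached as far as the arm can. A call with a gripper value outside its range is refused whole. The fingers move at their own pace and stop on an object; "grip_force" is the grip in N (left out, the last holds). Time passes only in rows, so rows that repeat a pose let the fingers close. It gives the time, the measured TCP pose, the force, the opening and the grip force at its end, in the units of the state.
- telemetry.get_obs(): the state, without advancing time (a new reading comes with each control period).
- camera(name): name is "scene" or "top" or "wrist"; returns (picture, depth): 384x512x3 uint8, red, green, blue; 384x512 float32, m along the optical axis (not along the pixel's ray), 0 where there is no reading.
- calibration(name): a dict with "vertical_fov" (degrees; the focal length in pixels is half the picture's height over the tangent of half this angle, whatever the lens; pixels are square), "cx", "cy" (the principal point, pixels), "rvec" (rotation vector, rad) and "tvec" (3), from world to camera coordinates, as OpenCV has them; the wrist camera has in their place "hand_eye" (4x4, takes a point from camera to tool coordinates, whose origin is the TCP and whose axes are the flange's). Camera axes: x right, y down, z forward; pixel columns grow to the right and rows downward; lengths in m; the calibration is good to about 2 mm. A picture is of the moment at which its call begins: read the wrist's pose just before it. calibration takes no time and is no camera call.
- workorder.job_done(): hands the job in; it is judged then, once.
The state is a dict: "time": time; "q": joint angles; "qd": joint speeds; "joint_efforts": joint torques, N m; "ee_pos": TCP position; "tcp_rot": TCP orientation; "wrist_force": force on the tool from outside, world axes, zero at the start; "torque": the same for the moment, N m; "opening": finger opening in m; "grasp_force": force on a finger pad.
Only numpy, scipy, OpenCV 4.12 (cv2) and the standard library are available. Lean on these libraries where they do the work, as an engineer would, in place of code of your own. Each camera call takes 0.05 s, during which the arm holds its last target. There are 200 camera calls.

## Working session

There is one attempt and no reset: what is moved stays moved. The work goes in short steps, Python scripts to look and compute and a tool call to move; the robot and the scene stay as the last step left them, time stands still between calls to the robot, and variables do not carry over. Pictures are saved under pics/ and viewed, at most 10 in all, crops included, and the job is handed in when it is done.

Besides the shell and the picture viewer there is one more tool, called after "Call:" as name(argument=value, ...), one argument or row to a line, values as JSON. play_rows: Moves the arm, as the interface text tells. Its arguments: {"type":"object","properties":{"increments":{"type":"array"},"grip_force":{"type":"number"}},"required":["increments"]}

```bash
ls; mkdir -p pics; cat > h.py <<'E'
import numpy as np, cv2
from workcell import telemetry, camera, calibration, workorder
from scipy.spatial.transform import Rotation as R
def cloud(name):
    o=telemetry.get_obs(); p,d=camera(name); c=calibration(name)
    f=192/np.tan(np.radians(c["vertical_fov"])/2)
    v,u=np.mgrid[:384,:512]
    P=np.stack([(u-c["cx"])/f*d,(v-c["cy"])/f*d,d],-1)
    if "rvec" in c:
        Rm=cv2.Rodrigues(np.array(c["rvec"],float))[0]; W=(P-np.array(c["tvec"]).ravel())@Rm
    else:
        H=np.array(c["hand_eye"]); T=P@H[:3,:3].T+H[:3,3]
        W=T@R.from_euler('xyz',o["tcp_rot"],degrees=True).as_matrix().T+np.array(o["ee_pos"])
    W[d==0]=np.nan
    return p,W
def save(p,n,s=1.5): cv2.imwrite('pics/'+n,cv2.resize(p[...,::-1],None,fx=s,fy=s,interpolation=cv2.INTER_CUBIC))
E
python3 - <<'E'
from h import *
print(telemetry.get_obs())
p,W=cloud("top");save(p,'top.png');np.savez('top.npz',p=p,W=W)
p,W=cloud("scene");save(p,'scene.png');np.savez('scene.npz',p=p,W=W)
print(calibration("top"))
E
```

```text
pics
{'time': 0.0, 'q': array([7.26521704e+01, 5.01088025e+00, 1.00332294e+01, 9.50993650e+01,
       5.65980327e-04, 9.00000296e+01]), 'qd': array([-0.04697042,  0.02857008,  0.00540044, -0.05643932, -0.06718951,
       -0.01582197]), 'joint_efforts': array([ 4.95431868e-04, -5.20393038e+01,  4.64797676e+01,  1.64770213e-02,
        2.73543748e-05,  1.59179046e-05]), 'ee_pos': array([0.16392932, 0.52478193, 0.24957419]), 'tcp_rot': array([-1.79922984e+02, -5.65940043e-04,  1.62652140e+02]), 'wrist_force': array([-1.59805314,  0.16390007,  0.22916871]), 'torque': array([ 0.02821895, -0.03757892,  0.00897086]), 'grasp_force': 0.0, 'opening': 0.08543000684179872}
{'vertical_fov': 46.082086094154626, 'cx': 253.55129589461765, 'cy': 192.94140037917188, 'rvec': array([ 2.20112985, -2.21857368,  0.05364387]), 'tvec': array([0.01397927, 0.52943377, 1.01404038])}
```

View pics/top.png

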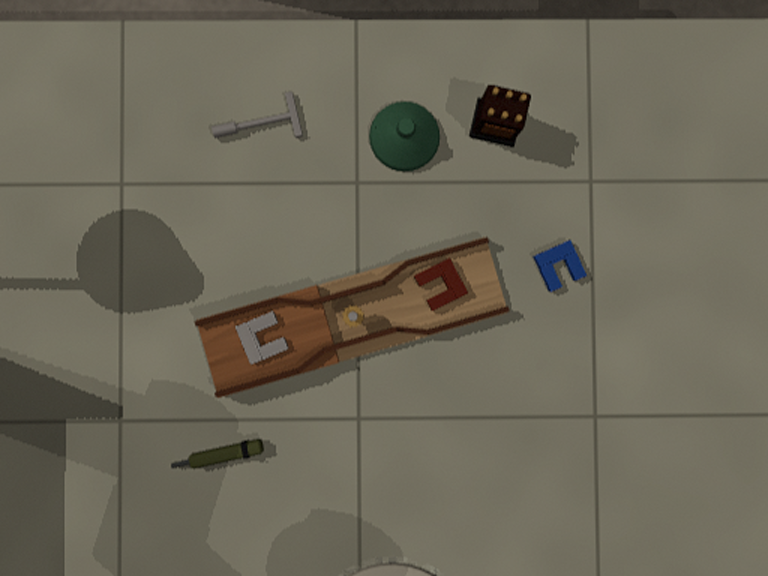

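View pics/scene.png

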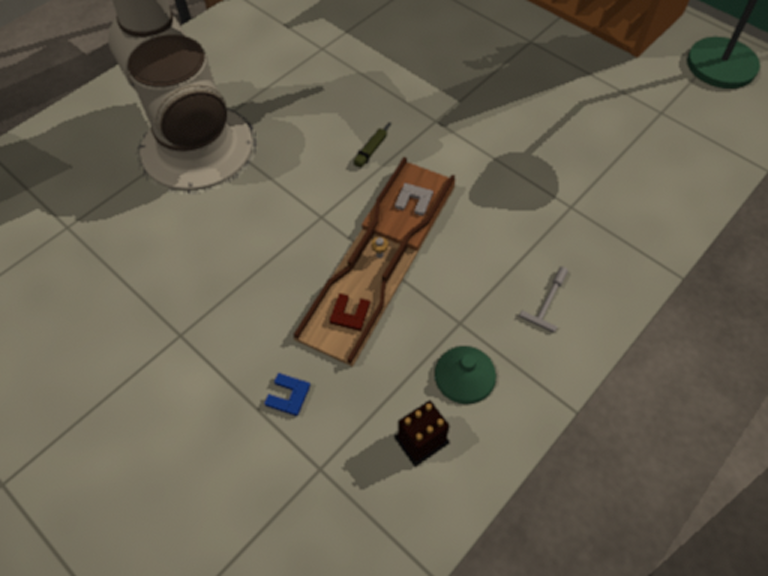

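The top view shows three forks (pixels in the 1.5x picture). The red-brown one at (445,285) lies on the low pine lane with its mouth towards the stud, and fits the spacer. The blue one at (560,265) lies outside the jig and is the look-alike. The steel one at (262,338) on the raised lane is the washer. The stud and nut are at (352,316).

```bash
cat > m.py <<'E'
from h import *
z=np.load('top.npz');p,W=z['p'],z['W']
hsv=cv2.cvtColor(p,cv2.COLOR_RGB2HSV)
v,u=np.mgrid[:384,:512]
roi=(u>120)&(u<350)&(v>150)&(v<275)
Z=W[...,2]
print('floor z',np.nanmedian(Z[roi&(Z<0.006)]))
m=roi&(Z>0.007)&(Z<0.07)
n,l,s,c=cv2.connectedComponentsWithStats(m.astype(np.uint8)); k=1+np.argmax(s[1:,4]); m=l==k
r=cv2.minAreaRect((W[m][:,:2]*1000).astype(np.float32)); print('jig rect',r)
print(cv2.boxPoints(r))
st=roi&(Z>0.048)&(u>220)&(u<250); print('stud',W[st].mean(0),st.sum(), np.nanmax(Z[st]))
def fork(m,name):
    n,l,s,c=cv2.connectedComponentsWithStats(m.astype(np.uint8)); k=1+np.argmax(s[1:,4]); m=l==k
    P=W[m]; q=(P[:,:2]*1000).astype(np.float32); r=cv2.minAreaRect(q)
    ce=np.array(r[0]); print(name,m.sum(),r,'mouth dir',ce-q.mean(0),'z',np.median(P[:,2]))
H,S,V=hsv[...,0],hsv[...,1],hsv[...,2]
red=((H<6)|(H>174))&(S>170)&(u>270)&(u<316)&(v>165)&(v<212)&(Z>.019)
print(np.percentile(S[roi],[10,50,90]))
fork(red,'spacer')
st=(S<45)&(V>100)&(u>150)&(u<200)&(v>200)&(v<250)&(Z>.03)
fork(st,'washer')
d=p.copy(); d[red]=[0,255,0]; d[st]=[0,255,0]
a=np.hstack([p[145:275,120:350],]);b=d[145:275,120:350]
save(np.vstack([a,b]),'crop.png',2.3)
E
python3 m.py
```

```text
floor z -0.00036029869261095134
jig rect ((491.4115905761719, 51.32344055175781), (120.06592559814453, 451.32598876953125), 15.795121192932129)
[[ 372.22034  252.1248 ]
 [ 495.0705  -182.15965]
 [ 610.60284 -149.47792]
 [ 487.7527   284.80652]]
stud [0.49155276 0.05078749 0.05446445] 157 0.06644415278186458
[ 40.  43. 157.]
spacer 429 ((536.8628540039062, -80.08831024169922), (56.0885009765625, 59.264888763427734), 26.076528549194336) mouth dir [-0.99224854  3.18084717] z 0.025920561028635793
washer 518 ((460.1849060058594, 186.3446807861328), (59.628456115722656, 60.09053039550781), 23.375993728637695) mouth dir [ 1.26574707 -2.73765564] z 0.03733850232712456
```

View pics/crop.png

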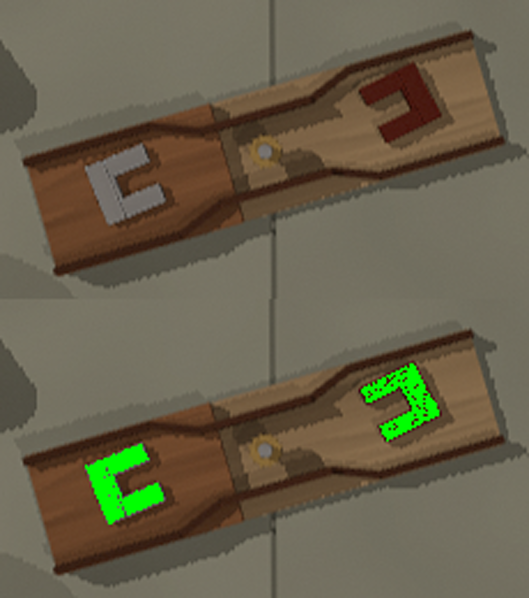

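The crop confirms it: the red-brown fork is alone on the low pine lane, the steel fork is on the raised lane, and both masks are clean.

```bash
cat > g.py <<'E'
from h import *
import sys
J=np.array([491.4,51.2]); A=105.8
def go(jx,jy,z,dyaw):
    "increment in tool axes (mm,deg) from the present pose to jig coords jx,jy (mm), height z (mm), yaw off jig"
    o=telemetry.get_obs(); Rc=R.from_euler('xyz',o["tcp_rot"],degrees=True)
    a=np.radians(A); c,s=np.cos(a),np.sin(a)
    t=np.array([J[0]+c*jx-s*jy,J[1]+s*jx+c*jy,z])
    Rt=R.from_euler('xyz',[180,0,A+dyaw],degrees=True)
    print('shift',np.round(Rc.inv().apply(t-1000*np.array(o["ee_pos"])),1),'turn',np.round((Rc.inv()*Rt).as_rotvec(degrees=True),2))
def where():
    o=telemetry.get_obs(); a=np.radians(A); c,s=np.cos(a),np.sin(a); d=1000*np.array(o["ee_pos"][:2])-J
    print('t %.2f jig x %.1f y %.1f z %.1f yaw %.1f F'%(o['time'],c*d[0]+s*d[1],-s*d[0]+c*d[1],1000*o["ee_pos"][2],o['tcp_rot'][2]-A),np.round(o['wrist_force'],1),'open',round(o['opening']*1000,1))
if __name__=='__main__':
    where()
    if len(sys.argv)>1: go(*map(float,sys.argv[1:5]))
E
python3 g.py -201 -11 130 10
```

```text
t 0.10 jig x 544.9 y 186.1 z 249.6 yaw 56.9 F [ 0.6 -0.1  0.3] open 85.8
shift [-572.9 -516.5  120.3] turn [-7.000e-02  3.000e-02  4.685e+01]
```

Call:
play_rows(
  increments=[
    [[-572.9,-516.5,60],[0,0,46.8],0.7],
    [[-572.9,-516.5,60],[0,0,46.8],0.7],
    [[-572.9,-516.5,60],[0,0,46.8],0.7],
    [[-572.9,-516.5,60],[0,0,46.8],0.7],
    [[-572.9,-516.5,60],[0,0,46.8],0.7],
    [[-572.9,-516.5,60],[0,0,46.8],0.7],
    [[-572.9,-516.5,60],[0,0,46.8],0.7],
    [[-572.9,-516.5,60],[0,0,46.8],0.7],
    [[-572.9,-516.5,60],[0,0,46.8],0.7],
    [[-572.9,-516.5,60],[0,0,46.8],0.7],
    [[-572.9,-516.5,60],[0,0,46.8],0.7],
    [[-572.9,-516.5,60],[0,0,46.8],0.7],
    [[-572.9,-516.5,60],[0,0,46.8],0.7],
    [[-572.9,-516.5,60],[0,0,46.8],0.7],
    [[-572.9,-516.5,60],[0,0,46.8],0.7],
    [[-572.9,-516.5,60],[0,0,46.8],0.7],
    [[-572.9,-516.5,60],[0,0,46.8],0.7],
    [[-572.9,-516.5,120],[0,0,46.8],0.7],
    [[-572.9,-516.5,120],[0,0,46.8],0.7],
    [[-572.9,-516.5,120],[0,0,46.8],0.7],
  ],
)

```text
time: 2.1
ee_pos: [0.5553, -0.1379, 0.1287]
tcp_rot: [-179.8, -0.2, 115.9]
wrist_force: [-1.0, -0.5, 0.0]
opening: 0.0257
grasp_force: 0.0
```

```bash
python3 g.py -201 -11 36 10; python3 - <<'E'
from h import *
p,W=cloud("wrist");save(p,'w1.png',1.2);np.savez('w1.npz',p=p,W=W)
E
```

```text
t 2.10 jig x -199.4 y -10.0 z 128.7 yaw 10.1 F [-1.  -0.5  0. ] open 25.7
shift [-2.   1.  92.6] turn [-0.19 -0.16  0.09]
```

View pics/w1.png

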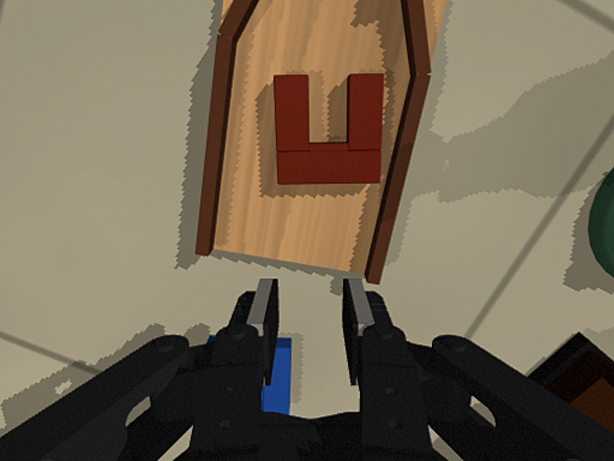

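The wrist view shows the red fork at (328,130), square to the tool, with its slot open towards the stud. The fingers are at (265,300) and (355,300), behind its back face. I'll refine the spacer and lane middle in jig axes with this view, then descend.

```bash
cat > w.py <<'E'
from h import *
from g import J,A
import sys
def jig(P):
    a=np.radians(A); d=P[...,:2]*1000-J; return np.stack([np.cos(a)*d[...,0]+np.sin(a)*d[...,1],-np.sin(a)*d[...,0]+np.cos(a)*d[...,1]],-1)
def fork(p,W,kind):
    hsv=cv2.cvtColor(p,cv2.COLOR_RGB2HSV); H,S,V=[hsv[...,i].astype(int) for i in range(3)]; q=jig(W); Z=W[...,2]*1000
    inl=(abs(q[...,1])<49)&(abs(q[...,0])<215)
    if kind=='s': m=inl&((H<6)|(H>174))&(S>150)&(Z>20)&(Z<30)&(q[...,0]<40)
    else: m=inl&(S<60)&(Z>30)&(Z<43)&(q[...,0]>-10)
    n,l,s,c=cv2.connectedComponentsWithStats(m.astype(np.uint8)); m=l==1+np.argmax(s[1:,4])
    r=cv2.minAreaRect(q[m].astype(np.float32)); print(kind,m.sum(),np.round(np.hstack([r[0],r[1],r[2]]),1),'z',round(np.median(Z[m]),1))
    # lane middle from the guides' tops
    for x0 in range(-210,220,20):
        b=(abs(q[...,0]-x0)<10)&(Z>(23 if x0<-55 else 37))&(Z<45)&(abs(q[...,1])>31)&(abs(q[...,1])<62)
        l_,r_=q[...,1][b&(q[...,1]>0)],q[...,1][b&(q[...,1]<0)]
        if len(l_)>30 and len(r_)>30: print(x0,round(np.median(l_),1),round(np.median(r_),1),'mid',round((np.median(l_)+np.median(r_))/2,1))
if __name__=='__main__':
    if len(sys.argv)>2: z=np.load(sys.argv[2]);p,W=z['p'],z['W']
    else: p,W=cloud("wrist")
    fork(p,W,sys.argv[1])
E
python3 w.py s w1.npz
```

```text
s 4804 [-136.9   -9.9   59.1   59.6   10.8] z 26.2
-210 53.0 -54.4 mid -0.7
-190 53.0 -54.4 mid -0.7
-170 52.9 -54.0 mid -0.5
-150 52.9 -41.3 mid 5.8
-130 52.9 -50.7 mid 1.1
-110 53.0 -52.6 mid 0.2
-90 49.4 -50.9 mid -0.7
```

Call:
play_rows(
  increments=[
    [[-2,1,45],[0,0,0],0.7],
    [[-2,1,75],[0,0,0],0.7],
    [[-2,1,90],[0,0,0],0.7],
    [[-2,1,92.5],[0,0,0],0.7],
    [[-2,1,92.5],[0,0,0],0.7],
  ],
)

```text
time: 2.65
ee_pos: [0.5594, -0.1402, 0.0396]
tcp_rot: [179.9, 0.1, 115.9]
wrist_force: [-0.4, 0.2, 0.3]
opening: 0.0256
grasp_force: 0.0
```

```bash
python3 g.py -182 -9 36 10
```

```text
t 2.65 jig x -202.7 y -13.3 z 39.6 yaw 10.1 F [-0.4  0.2  0.3] open 25.6
shift [21.1 -0.6  3.5] turn [0.08 0.07 0.07]
```

Call:
play_rows(
  increments=[
    [[9,3,3],[0,0,0],0.7],
    [[17,4.3,6],[0,0,0],0.7],
    [[21,4.8,6],[0,0,0],0.7],
    [[25,5.2,6],[0,0,0],0.7],
    [[28.5,5.2,6],[0,0,0.4],0.7],
    [[32,4.9,6],[0,0,1],0.7],
    [[36,4.2,6],[0,0,2],0.7],
    [[40,3.2,6],[0,0,3],0.7],
    [[43.5,2,6],[0,0,4.2],0.7],
    [[47.4,0.4,6],[0,0,5.5],0.7],
    [[51,-1,6],[0,0,6.8],0.7],
    [[55,-2.3,6],[0,0,8],0.7],
    [[58.5,-3.3,6],[0,0,9],0.7],
    [[62.4,-4,6],[0,0,10],0.7],
    [[62.4,-4,6],[0,0,10],0.7],
    [[62.4,-4,6],[0,0,10],0.7],
  ],
)

```text
time: 4.25
ee_pos: [0.5277, -0.0857, 0.0318]
tcp_rot: [-180.0, -0.0, 105.9]
wrist_force: [0.1, 0.8, -0.5]
opening: 0.0254
grasp_force: 0.0
```

```bash
python3 g.py -130 0 34 0; python3 w.py s;python3 - <<'E'
from h import *
p,W=cloud("wrist");save(p,'w2.png',1.2)
E
```

```text
t 4.25 jig x -141.6 y 2.3 z 31.8 yaw 0.1 F [ 0.1  0.8 -0.5] open 25.4
shift [11.6  2.3 -2.2] turn [-0.   -0.01  0.07]
s 13355 [-1.013e+02 -1.400e+00  6.150e+01  5.990e+01  1.000e-01] z 26.2
-210 54.8 -54.5 mid 0.1
-190 51.7 -51.1 mid 0.3
-150 52.6 -54.4 mid -0.9
-130 52.7 -54.1 mid -0.7
-110 52.6 -54.0 mid -0.7
-90 49.4 -50.7 mid -0.6
-70 41.5 -42.8 mid -0.7
-50 35.0 -36.3 mid -0.6
```

View pics/w2.png

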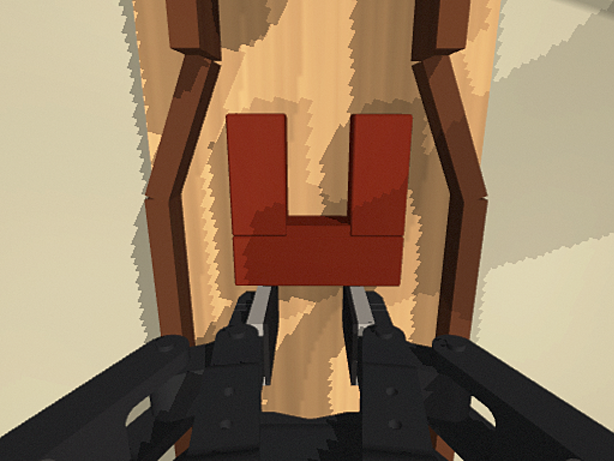

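The picture shows the spacer square at (318,200), between the guides and 0.7 mm off the middle line. I'll recentre the pusher on the lane middle and push to about 8 mm short of home.

Call:
play_rows(
  increments=[
    [[-6,0,0],[0,0,0],0.76],
    [[-6,3,0],[0,0,0],0.76],
    [[-6,3,0],[0,0,0],0.76],
    [[-1,3,0],[0,0,0],0.76],
    [[4,2.6,0],[0,0,0],0.76],
    [[10,2.3,0],[0,0,0],0.76],
    [[16,2.3,0],[0,0,0],0.76],
    [[22,2.3,0],[0,0,0],0.76],
    [[28,2.3,0],[0,0,0],0.76],
    [[34,2.3,0],[0,0,0],0.76],
    [[40,2.3,0],[0,0,0],0.76],
    [[46,2.3,0],[0,0,0],0.76],
    [[52,2.3,0],[0,0,0],0.76],
    [[58,2.3,0],[0,0,0],0.76],
    [[64,2.3,0],[0,0,0],0.76],
    [[70,2.3,0],[0,0,0],0.76],
    [[76,2.3,0],[0,0,0],0.76],
    [[82,2.3,0],[0,0,0],0.76],
    [[88,2.3,0],[0,0,0],0.76],
    [[92,2.3,0],[0,0,0],0.76],
  ],
)

```text
time: 6.35
ee_pos: [0.5047, 0.0038, 0.0318]
tcp_rot: [180.0, 0.0, 105.9]
wrist_force: [0.5, -0.7, -0.1]
opening: 0.0207
grasp_force: 0.4
```

```bash
python3 g.py -40 -0.7 32 0; python3 w.py s
```

```text
t 6.35 jig x -49.2 y 0.1 z 31.8 yaw 0.1 F [ 0.5 -0.7 -0.1] open 20.7
shift [ 9.2  0.8 -0.2] turn [0.   0.   0.06]
s 9649 [-8.7 -0.7 59.7 60.3  0.1] z 26.2
-110 52.3 -53.8 mid -0.8
-50 34.6 -36.1 mid -0.7
-30 34.8 -36.3 mid -0.7
-10 34.9 -36.3 mid -0.7
10 34.8 -36.3 mid -0.7
30 34.9 -36.3 mid -0.7
50 34.9 -36.3 mid -0.7
```

Call:
play_rows(
  increments=[
    [[3,0,0],[0,0,0],0.76],
    [[6,0,0],[0,0,0],0.76],
    [[7.5,0,0],[0,0,0],0.76],
    [[8.5,0,0],[0,0,0],0.76],
    [[8.5,0,0],[0,0,0],0.76],
  ],
)

```text
time: 6.9
ee_pos: [0.5025, 0.0116, 0.0317]
tcp_rot: [-180.0, -0.0, 105.9]
wrist_force: [0.3, 0.2, -1.4]
opening: 0.0207
grasp_force: 0.0
```

Call:
play_rows(
  increments=[
    [[0.5,0,0],[0,0,0],0.76],
    [[1,0,0],[0,0,0],0.76],
    [[1,0,0],[0,0,0],0.76],
  ],
)

```text
time: 7.2
ee_pos: [0.5023, 0.0125, 0.0318]
tcp_rot: [-180.0, -0.0, 105.9]
wrist_force: [0.5, 0.3, -0.5]
opening: 0.0208
grasp_force: 0.0
```

```bash
python3 g.py -40 -0.7 32 0; python3 w.py s
```

```text
t 7.20 jig x -40.2 y 0.1 z 31.8 yaw 0.1 F [ 0.5  0.3 -0.5] open 20.8
shift [ 0.2  0.8 -0.2] turn [-0.   -0.01  0.05]
s 9021 [ 0.2 -0.8 59.9 60.4  0.1] z 26.2
-110 53.1 -55.2 mid -1.0
-50 33.8 -35.8 mid -1.0
-30 34.9 -36.2 mid -0.7
-10 34.9 -36.3 mid -0.7
10 34.8 -36.3 mid -0.7
30 34.9 -36.3 mid -0.7
50 35.1 -36.4 mid -0.7
```

Call:
play_rows(
  increments=[
    [[0.5,0,0],[0,0,0],0.76],
    [[1,0,0],[0,0,0],0.76],
    [[1.3,0,0],[0,0,0],0.76],
    [[1.3,0,0],[0,0,0],0.76],
  ],
)

```text
time: 7.65
ee_pos: [0.5019, 0.0138, 0.0318]
tcp_rot: [-180.0, -0.0, 105.9]
wrist_force: [0.3, -0.3, -1.1]
opening: 0.0208
grasp_force: 0.0
```

Call:
play_rows(
  increments=[
    [[0.5,0,0],[0,0,0],0.76],
    [[1,0,0],[0,0,0],0.76],
    [[1,0,0],[0,0,0],0.76],
  ],
)

```text
time: 7.95
ee_pos: [0.5018, 0.014, 0.0318]
tcp_rot: [-180.0, 0.1, 105.8]
wrist_force: [1.9, -6.2, -0.5]
opening: 0.0204
grasp_force: 2.8
```

Wrist force rose to 6 N, so the spacer has met the stud, about 1.6 mm beyond my jig origin. I'll back off and lift.

Call:
play_rows(
  increments=[
    [[-7,0,0],[0,0,0],0.76],
    [[-15,0,0],[0,0,0],0.76],
    [[-15,0,-35],[0,0,0],0.76],
    [[-15,0,-80],[0,0,0],0.76],
    [[-15,0,-115],[0,0,0],0.7],
    [[-15,0,-115],[0,0,0],0.7],
  ],
)

```text
time: 8.55
ee_pos: [0.508, -0.0002, 0.1521]
tcp_rot: [179.6, 0.1, 105.8]
wrist_force: [-0.0, 0.9, -0.2]
opening: 0.0254
grasp_force: 0.0
```

```bash
python3 w.py s|head -1; python3 g.py 200 0 140 -172.4
```

```text
s 2919 [ 1.9 -0.6 59.3 59.2  0. ] z 26.2
t 8.60 jig x -53.7 y -1.2 z 149.3 yaw 0.0 F [ 0.8 -0.8 -0.1] open 25.7
shift [253.7  -1.1   9.1] turn [ 1.1000e-01 -3.8000e-01  1.7244e+02]
```

Call:
play_rows(
  increments=[
    [[254,-1,0],[0,0,172.4],0.7],
    [[254,-1,0],[0,0,172.4],0.7],
    [[254,-1,0],[0,0,172.4],0.7],
    [[254,-1,0],[0,0,172.4],0.7],
    [[254,-1,0],[0,0,172.4],0.7],
    [[254,-1,0],[0,0,172.4],0.7],
    [[254,-1,0],[0,0,172.4],0.7],
    [[254,-1,0],[0,0,172.4],0.7],
    [[254,-1,0],[0,0,172.4],0.7],
    [[254,-1,0],[0,0,172.4],0.7],
    [[254,-1,0],[0,0,172.4],0.7],
    [[254,-1,0],[0,0,172.4],0.7],
    [[254,-1,0],[0,0,172.4],0.7],
    [[254,-1,0],[0,0,172.4],0.7],
    [[254,-1,0],[0,0,172.4],0.7],
    [[254,-1,0],[0,0,172.4],0.7],
    [[254,-1,0],[0,0,172.4],0.7],
    [[254,-1,0],[0,0,172.4],0.7],
    [[254,-1,0],[0,0,172.4],0.7],
    [[254,-1,0],[0,0,172.4],0.7],
  ],
)

```text
time: 10.6
ee_pos: [0.4257, 0.0248, 0.1454]
tcp_rot: [-161.6, 5.8, -8.0]
wrist_force: [-0.3, -0.3, -0.8]
opening: 0.0256
grasp_force: 0.0
```

Call:
play_rows(
  increments=[
    [[0,0,0],[0,0,0],0.7],
    [[0,0,0],[0,0,0],0.7],
    [[0,0,0],[0,0,0],0.7],
  ],
)

```text
time: 10.9
ee_pos: [0.4264, 0.0261, 0.1463]
tcp_rot: [-161.6, 5.7, -7.8]
wrist_force: [0.5, 0.3, -0.5]
opening: 0.0256
grasp_force: 0.0
```

```bash
python3 g.py 200 0 140 -172.4;  python3 - <<'E'
from h import *
from w import fork
p,W=cloud("wrist");save(p,'w3.png',1.2);np.savez('w3.npz',p=p,W=W); fork(p,W,'w')
E
```

```text
t 10.90 jig x -6.5 y 69.4 z 146.3 yaw -113.6 F [ 0.5  0.3 -0.5] open 25.6
shift [ -18.2 -203.3   76.2] turn [-13.79  14.57  57.35]
w 3377 [138.9  -7.7  61.8  60.2   7.1] z 38.0
-50 35.2 -35.7 mid -0.3
-30 35.1 -36.4 mid -0.6
-10 35.2 -36.4 mid -0.6
10 35.1 -36.4 mid -0.6
30 35.2 -36.4 mid -0.6
50 35.3 -36.5 mid -0.6
70 40.7 -42.1 mid -0.7
90 48.8 -50.1 mid -0.6
110 53.2 -52.5 mid 0.3
130 53.0 -50.7 mid 1.1
150 53.1 -51.8 mid 0.7
170 52.9 -53.3 mid -0.2
190 53.0 -54.3 mid -0.7
210 53.0 -54.3 mid -0.6
```

View pics/w3.png

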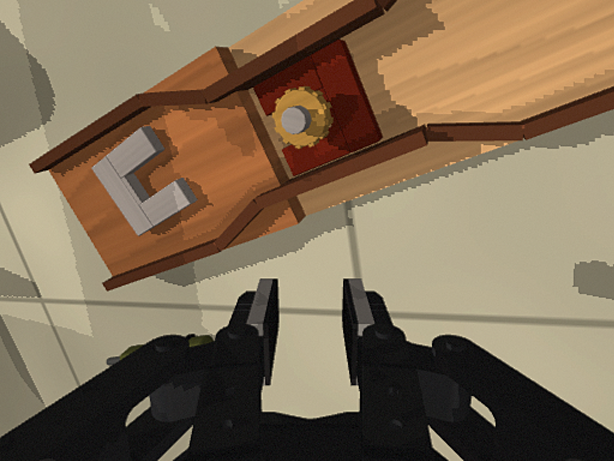

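The picture shows the spacer home under the nut at (300,118) and the washer at (145,185) on the raised lane. The big turn left the tool tilted, so I'll check the joints before going on.

```bash
python3 -c "
from h import *
print(np.round(telemetry.get_obs()['q'],1))"; python3 g.py -6 69 150 -113; python3 g.py 200 0 150 7
```

```text
[ -7.8  -8.3 -16.   87.9  18.4 179.9]
t 10.95 jig x -6.3 y 69.3 z 146.4 yaw -113.5 F [-0.6  0.3  0.6] open 25.5
shift [-0.2 -1.5 -3.3] turn [-18.4    5.59  -1.45]
t 10.95 jig x -6.3 y 69.3 z 146.4 yaw -113.5 F [-0.6  0.3  0.6] open 25.5
shift [ -19.1 -206.3   66.8] turn [ -17.03  -15.94 -120.12]
```

Joint 6 is at its limit (180°). I'll use the other equivalent orientation (yaw +7 off the jig).

Call:
play_rows(
  increments=[
    [[-19,-206,67],[-17,-16,-120],0.7],
    [[-19,-206,67],[-17,-16,-120],0.7],
    [[-19,-206,67],[-17,-16,-120],0.7],
    [[-19,-206,67],[-17,-16,-120],0.7],
    [[-19,-206,67],[-17,-16,-120],0.7],
    [[-19,-206,67],[-17,-16,-120],0.7],
    [[-19,-206,67],[-17,-16,-120],0.7],
    [[-19,-206,67],[-17,-16,-120],0.7],
    [[-19,-206,67],[-17,-16,-120],0.7],
    [[-19,-206,67],[-17,-16,-120],0.7],
    [[-19,-206,67],[-17,-16,-120],0.7],
    [[-19,-206,67],[-17,-16,-120],0.7],
    [[-19,-206,67],[-17,-16,-120],0.7],
    [[-19,-206,67],[-17,-16,-120],0.7],
    [[-19,-206,67],[-17,-16,-120],0.7],
    [[-19,-206,67],[-17,-16,-120],0.7],
    [[-19,-206,67],[-17,-16,-120],0.7],
    [[-19,-206,67],[-17,-16,-120],0.7],
  ],
)

```text
time: 12.75
ee_pos: [0.4371, 0.2432, 0.1499]
tcp_rot: [-179.9, 0.0, 112.6]
wrist_force: [-0.8, -0.6, 0.0]
opening: 0.0254
grasp_force: 0.0
```

```bash
python3 g.py 200 0 50 7; python3 -c "
from h import *
print(np.round(telemetry.get_obs()['q'],1))"
```

```text
t 12.75 jig x 199.5 y -0.1 z 149.9 yaw 6.8 F [-0.8 -0.6  0. ] open 25.4
shift [ 0.5  0.1 99.9] turn [-0.08  0.01 -0.21]
[29.1 -2.6 -8.7 84.  -0.  96.5]
```

Call:
play_rows(
  increments=[
    [[0.5,0,45],[0,0,0],0.7],
    [[0.5,0,80],[0,0,0],0.7],
    [[0.5,0,95],[0,0,0],0.7],
    [[0.5,0,102],[0,0,0],0.7],
    [[0.5,0,102],[0,0,0],0.7],
    [[0.5,0,102],[0,0,0],0.7],
  ],
)

```text
time: 13.35
ee_pos: [0.4377, 0.2437, 0.0495]
tcp_rot: [179.9, 0.0, 112.6]
wrist_force: [-0.3, -0.2, 0.2]
opening: 0.0256
grasp_force: 0.0
```

```bash
python3 g.py 178 -3 48 7;python3 g.py 144 2 48 0
```

```text
t 13.35 jig x 199.9 y -0.8 z 49.5 yaw 6.8 F [-0.3 -0.2  0.2] open 25.6
shift [-22.   -0.4   1.5] turn [ 0.06  0.   -0.2 ]
t 13.35 jig x 199.9 y -0.8 z 49.5 yaw 6.8 F [-0.3 -0.2  0.2] open 25.6
shift [-55.1  -9.4   1.5] turn [0.06 0.   6.8 ]
```

Call:
play_rows(
  increments=[
    [[-10,0,1],[0,0,0],0.7],
    [[-18,-0.3,1],[0,0,0],0.7],
    [[-22,-0.3,1],[0,0,0],0.7],
    [[-26.5,-1.2,1],[0,0,0.9],0.7],
    [[-31,-2.1,1],[0,0,1.8],0.7],
    [[-35.3,-3,1],[0,0,2.8],0.7],
    [[-39.7,-3.8,1],[0,0,3.8],0.7],
    [[-44,-4.7,1],[0,0,4.8],0.7],
    [[-48.6,-5.6,1],[0,0,5.8],0.7],
    [[-53,-6.3,1],[0,0,6.4],0.7],
    [[-57.5,-6.9,1],[0,0,6.8],0.7],
    [[-57.5,-6.9,1],[0,0,6.8],0.7],
    [[-57.5,-6.9,1],[0,0,6.8],0.7],
  ],
)

```text
time: 14.65
ee_pos: [0.4527, 0.1869, 0.0469]
tcp_rot: [-179.9, 0.1, 105.8]
wrist_force: [0.1, -2.5, 3.0]
opening: 0.0258
grasp_force: 1.0
```

```bash
python3 g.py 50 -0.7 48 0; python3 - <<'E'
from h import *
from w import fork
p,W=cloud("top"); fork(p,W,'w'); fork(p,W,'s'); np.savez('t2.npz',p=p,W=W)
save(p[150:275,110:330],'t2.png',3)
E
```

```text
t 14.65 jig x 141.1 y 0.3 z 46.9 yaw -0.0 F [ 0.1 -2.5  3. ] open 25.8
shift [-91.1   1.   -0.9] turn [-0.08  0.1  -0.02]
w 515 [97.3  0.1 59.1 59.3 89.8] z 37.3
-170 53.9 -53.3 mid 0.3
-130 54.0 -53.7 mid 0.1
-70 41.8 -41.8 mid -0.0
-30 36.2 -36.1 mid 0.0
50 36.5 -36.3 mid 0.1
70 41.9 -41.9 mid -0.0
90 50.3 -50.3 mid -0.0
s 345 [ 0.1  1.  56.3 58.2 90. ] z 25.5
-170 53.9 -53.3 mid 0.3
-130 54.0 -53.7 mid 0.1
-70 41.8 -41.8 mid -0.0
-30 36.2 -36.1 mid 0.0
50 36.5 -36.3 mid 0.1
70 41.9 -41.9 mid -0.0
90 50.3 -50.3 mid -0.0
```

View pics/t2.png

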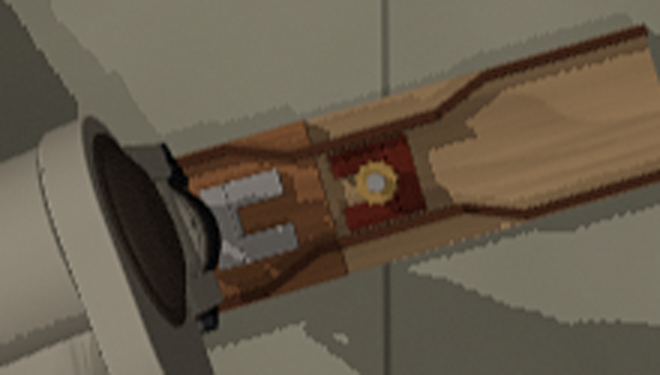

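The top view shows the washer square and centred at (240,215), and the spacer home under the nut at (376,182). I'll push on.

Call:
play_rows(
  increments=[
    [[-5,0.3,-1],[0,0,0],0.7],
    [[-10,0.6,-1],[0,0,0],0.7],
    [[-15,0.8,-1],[0,0,0],0.7],
    [[-20,0.8,-1],[0,0,0],0.7],
    [[-25,0.8,-1],[0,0,0],0.7],
    [[-30,0.8,-1],[0,0,0],0.7],
    [[-35,0.8,-1],[0,0,0],0.7],
    [[-40,0.8,-1],[0,0,0],0.7],
    [[-45,0.8,-1],[0,0,0],0.7],
    [[-50,0.8,-1],[0,0,0],0.7],
    [[-55,0.8,-1],[0,0,0],0.7],
    [[-60,0.8,-1],[0,0,0],0.7],
    [[-65,0.8,-1],[0,0,0],0.7],
    [[-70,0.8,-1],[0,0,0],0.7],
    [[-75,0.8,-1],[0,0,0],0.7],
    [[-80,0.8,-1],[0,0,0],0.7],
    [[-84,0.8,-1],[0,0,0],0.7],
    [[-87,0.8,-1],[0,0,0],0.7],
    [[-89,0.8,-1],[0,0,0],0.7],
    [[-89,0.8,-1],[0,0,0],0.7],
  ],
)

```text
time: 16.7
ee_pos: [0.4778, 0.1018, 0.0481]
tcp_rot: [-179.9, 0.0, 105.8]
wrist_force: [-0.1, 0.3, 0.8]
opening: 0.0256
grasp_force: 0.0
```

```bash
python3 g.py 43 -0.7 48 0; python3 - <<'E'
from h import *
from w import fork
p,W=cloud("top"); fork(p,W,'w')
E
```

```text
t 16.70 jig x 52.4 y -0.6 z 48.1 yaw -0.0 F [-0.1  0.3  0.8] open 25.6
shift [-9.4  0.1  0.1] turn [-0.06  0.05 -0.01]
w 38 [-2.8 21.6 13.9 13.9  2.1] z 35.7
-70 41.8 -41.6 mid 0.1
-10 36.3 -36.0 mid 0.2
```

Call:
play_rows(
  increments=[
    [[-3,0,0.5],[0,0,0],0.7],
    [[-6,0,1],[0,0,0],0.7],
    [[-8,0,1],[0,0,0],0.7],
    [[-8,0,1],[0,0,0],0.7],
  ],
)

```text
time: 17.15
ee_pos: [0.4801, 0.0942, 0.0472]
tcp_rot: [-180.0, 0.0, 105.8]
wrist_force: [-0.5, 1.9, 0.2]
opening: 0.0255
grasp_force: 0.7
```

Call:
play_rows(
  increments=[
    [[-0.7,0,0],[0,0,0],0.7],
    [[-1.4,0,0],[0,0,0],0.7],
    [[-1.4,0,0],[0,0,0],0.7],
  ],
)

```text
time: 17.45
ee_pos: [0.4803, 0.0931, 0.0472]
tcp_rot: [-180.0, 0.0, 105.8]
wrist_force: [0.2, 2.5, 2.1]
opening: 0.0257
grasp_force: 1.3
```

Call:
play_rows(
  increments=[
    [[-0.5,0,0],[0,0,0],0.7],
    [[-1,0,0],[0,0,0],0.7],
    [[-1,0,0],[0,0,0],0.7],
  ],
)

```text
time: 17.75
ee_pos: [0.4804, 0.0926, 0.0471]
tcp_rot: [-179.9, -0.0, 105.8]
wrist_force: [-1.7, 5.8, 2.6]
opening: 0.0257
grasp_force: 3.2
```

Call:
play_rows(
  increments=[
    [[-0.5,0,0],[0,0,0],0.7],
    [[-1,0,0],[0,0,0],0.7],
    [[-1,0,0],[0,0,0],0.7],
  ],
)

```text
time: 18.05
ee_pos: [0.4805, 0.0924, 0.0472]
tcp_rot: [-180.0, -0.2, 105.9]
wrist_force: [-3.0, 11.2, 3.0]
opening: 0.0256
grasp_force: 5.7
```

Call:
play_rows(
  increments=[
    [[6,0,0],[0,0,0],0.7],
    [[15,0,0],[0,0,0],0.7],
    [[15,0,-40],[0,0,0],0.7],
    [[15,0,-85],[0,0,0],0.7],
    [[60,0,-120],[0,0,0],0.7],
    [[110,0,-120],[0,0,0],0.7],
    [[160,0,-120],[0,0,0],0.7],
    [[200,0,-120],[0,0,0],0.7],
    [[200,0,-120],[0,0,0],0.7],
    [[200,0,-120],[0,0,0],0.7],
  ],
)

```text
time: 19.05
ee_pos: [0.4257, 0.2845, 0.1666]
tcp_rot: [-179.9, 0.1, 106.0]
wrist_force: [-0.1, -0.6, -1.2]
opening: 0.0255
grasp_force: 0.0
```

```bash
python3 g.py; python3 - <<'E'
from h import *
from w import jig
from w import fork
p,W=cloud("top"); fork(p,W,'w'); q=jig(W);Z=W[...,2]*1000
m=(abs(q[...,0])<45)&(abs(q[...,1])<31); 
for a,b in((-45,-32),(-30,-20),(20,29),(32,38),(42,50)): 
  k=(q[...,0]>a)&(q[...,0]<b)&(abs(q[...,1])<29)&(abs(q[...,1])>13); print(a,b,round(np.nanmedian(Z[k]),1))
save(p[150:275,150:310],'t3.png',4)
E
```

```text
t 19.05 jig x 242.4 y -0.3 z 166.6 yaw 0.2 F [-0.1 -0.6 -1.2] open 25.5
w 332 [ 9.9 -0.8 39.6 59.1  0.1] z 35.5
-210 53.9 -53.6 mid 0.2
-190 54.0 -53.8 mid 0.1
-30 36.3 -35.9 mid 0.2
10 35.8 -36.1 mid -0.1
-45 -32 11.9
-30 -20 35.3
20 29 35.0
32 38 11.6
42 50 28.0
```

View pics/t3.png

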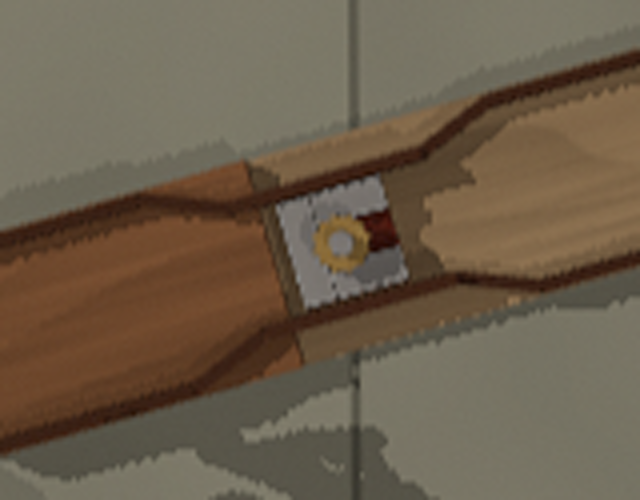

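The washer is home: its back edge is at jig x = 29.7, its top is level at about 35–36 mm, and the spacer lies squarely under it, showing only in the slot at (380,230).

```bash
python3 -c "
from workcell import workorder
print(workorder.job_done())"
```

```text
the job is handed in; nothing more can be done
None
```

The job is handed in at about 19 s: the spacer went home around the stud first, then the washer on top of it under the nut; the last picture shows the washer flat with the spacer beneath it, the gripper is clear of both, and the arm did not go near the bystanders (no verdict was returned).

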